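# Wipe down the crusher's eccentric, letting its heavy side down under the felt

## Robot

A 6-joint arm with a two-finger parallel gripper is mounted at the origin on the work surface. World frame = base frame: x ahead of the robot, y to its left, z up, the work surface at z = 0. Lengths are in m, angles in degrees, forces in N, time in s.
With the tool pointing down it reaches from about 0.2 to 0.875 m from the base axis. Payload 3.4 kg.
Tool frame: the origin (TCP) lies at the centre of the arm's flange, where the gripper is bolted on; the fingertips stand 199 mm ahead of it and the grasp point (between the pads) lies 180 mm ahead of it; z points along the fingers, y is the line along which they close (so a half turn about z gives the same grasp; the last joint's range is limited). The gripper opens to 94 mm and grips with 3 to 60 N. Pads are 16 mm wide; open, the fingers measure 119 mm over their backs; the gripper's body (75 mm by 177 mm) begins 78 mm behind the grasp point.
Start: joints at [-75.802, 15.808, 86.224, -0, 77.962, -6.933], TCP at [0.207, -0.536, 0.405] pointing down, gripper open.
Joint ranges: [-165.64, 165.64], [-43.16, 119.46], [12.63, 154.43], [-67.54, 247.53], [6.08, 155.33], [-154.97, 154.97]. Speed limits (degrees/s): [147.25, 147.25, 180, 180, 180, 180].

## Interface

Orientations are given as a 3x3 rotation matrix whose columns are the frame's x, y, z axes.
In Python, from plant import arm gives the robot as it stands.
- The arm moves only by the tool drive_tool, never from a script. Its argument "motion" is a list of rows, each a list of 5 numbers: the shift along the world's x, y, z in cm, then the turn about the world's z in rad, then the opening, from 0 (shut) to 1 (fully open). In form: [[tx, ty, tz, turn, claw], ...]. A call has 1 to 8 rows; each row is the pose to reach, as a shift and turn from the pose commanded when the call began; what a row does not reach only later rows make up. A row lasts 1/12 s, in which the tool goes at most 41.7 mm and 7.16 degrees, less where a joint would pass 70% of its speed; a pose out of reach is approached as far as the arm can. A call with a gripper value outside its range is refused whole. The fingers move at their own pace and stop on an object; "force" is the grip in N (left out, the last holds). Time passes only in rows, so rows that repeat a pose let the fingers close. It gives the time, the measured TCP pose, the force, the opening and the grip force at its end, in the units of the state.
- arm.observe(): the state, without advancing time (a new reading comes with each control period).
- arm.read_camera(name): name is "scene" or "top" or "wrist"; returns the picture (384x512x3 uint8, red, green, blue); there is no depth.
- arm.camera_params(name): a dict with "fovy" (degrees; the focal length in pixels is half the picture's height over the tangent of half this angle, whatever the lens; pixels are square), "cx", "cy" (the principal point, pixels), "R" (3x3) and "t" (3): a world point X has camera coordinates R X + t; the wrist camera has in their place "hand_eye" (4x4, takes a point from camera to tool coordinates, whose origin is the TCP and whose axes are the flange's). Camera axes: x right, y down, z forward; pixel columns grow to the right and rows downward; lengths in m; the calibration is good to about 2 mm. A picture is of the moment at which its call begins: read the wrist's pose just before it. camera_params takes no time and is no camera call.
- arm.hand_in(): hands the job in; it is judged then, once.
Trained networks look in the newest picture that a camera, given by its name, has taken for a name from the list of things; names that differ only in an ending like _2 or _b are one class to them, and where a whole thing is asked for, a point or a joint stands for the part that bears it (a point fixed in the world has none). Each returns a list of dicts, best first, with "p" (0 to 1); they miss things now and then, are a little off and sometimes report something else, mostly with a low value. They report only what shows in the picture. A call takes as long as a camera call. They do not tell look-alikes from the thing itself.
- arm.masks_of(camera, thing): "pixels" (384x512 bool, what is visible of it) and "pixel" ([column, row] in pixels, amid what is visible of it).
- arm.spot_point(camera, thing): "pixel" ([column, row] in pixels: a listed point, or the origin of a listed thing).
The state is a dict: "t": time; "qpos": joint angles; "qd": joint speeds; "joint_torque": joint torques, N m; "eef_pos": TCP position; "orientation": TCP orientation; "wrist_force": force on the tool from outside, world axes, zero at the start; "ft_torque": the same for the moment, N m; "width": opening from 0.0 (shut) to 1.0 (fully open); "grip_force": force on a finger pad.
Only numpy, scipy, OpenCV 4.12 (cv2) and the standard library are available. Lean on these libraries where they do the work, as an engineer would, in place of code of your own. Each camera call takes 0.05 s, during which the arm holds its last target. There are 200 camera calls.

## Task

Take the felt pad out of its tray and wipe the rim of the crusher's eccentric with it: lay the felt flat on top of the rim, draw the eccentric's high side over the top, away from the robot, and let its heavy side come slowly round to the bottom under the felt, which alone must hold the unbalanced wheel back. Keep the felt on the rim all the way with a light push (1 to 10 N, never over 14 N), do not let the wheel run faster than 1 rad/s or turn it back, touch the machine with nothing but the felt, and leave the rest of the bench as it is. The program finishes while holding: the eccentric at rest with its high side at the bottom, and the felt still pressing lightly on its rim.

Things in the scene. Friction and masses are not known exactly. Their poses are not given: they have to be found in the camera images.
- crusher: Bench jaw crusher on a steel base plate (260 x 460 x 20 mm), fixed; its pose varies. Origin: on the table straight under point shaft. Its x axis points roughly away from the robot, level and square to the shaft; y runs along the shaft. Along y: outboard pillow block (157 mm high) at 65 to 95 mm, eccentric at -20 to 20, flywheel at -90 to -60, inboard block at -140 to -110, frame at -330 to -150.
- shaft (a point): Middle of the eccentric's width, on the shaft axis, 125 mm above the table.
- flywheel (a point): Centre of the flywheel on the shaft axis, a balanced steel disc of radius 110 mm (top 235 mm above the table), 30 mm wide, 8.9 kg. It turns as one piece with the eccentric.
- hopper (a point): Middle of the mouth of the crusher's steel feed hopper, 285 mm above the table: keep the gripper clear of it.
- rotor (a joint): Turning angle (rad) of shaft, eccentric and flywheel, one piece, without stops. 0: the high, heavy side of the eccentric is on top; it grows as the wheel's top moves along the crusher's +x, away from the robot; 3.14: high side at the bottom. It starts at rest within 0.08 of 0, kept only by bearing drag (0.03 N m dry, 0.01 N m s/rad); pushed past the top it runs down by itself.
- eccentric (a point): Centre of the eccentric: a round disc, radius 85 mm, rim 40 mm wide, 2.1 kg, set 12 mm off the shaft axis. At rotor angle a the centre lies 12 mm x cos(a) above and 12 mm x sin(a) along crusher +x from the shaft axis, so the top of the rim is 210 mm + 12 mm x cos(a) above the table.
- line (a point): Thin dark line scribed across the eccentric's rim at its high side. Dynamics, nominal: inertia of the whole rotor 0.062 kg m2, gravity torque 0.25 N m x sin(a), speeding the wheel up between 0 and 3.14 rad (both scale with the masses, -15 to +30 percent); friction of felt on rim 0.6 (+-20 percent).
- pad: Spring-backed felt wiping pad, felt down in its tray, 0.25 kg. Origin: centre of the felt's underside with relaxed springs; z up. Felt 80 (x) x 40 (y) x 12 mm; above it on springs a black plate (80 x 40, z 31 to 37 mm), on that a wooden grip 30 (x) x 36 (y), z 37 to 93 mm. Lay its x along the crusher's x. Best gripped firmly across x, finger tips 5 mm or more above the plate.
- felt (a joint): How far the felt is pushed up against its springs (m), 0 to 0.018. Springs: 800 N/m in all (force on the felt = 800 N/m x value, plus 0.5 N of its own weight), damping 12 N s/m; standing free the pad sinks 2.5 mm.
- tray: Shallow aluminium tray 120 x 80 mm, rim 16 mm high, floor 4 mm thick, fixed to the bench; the pad stands in its middle. Origin: centre of its underside.
- strap: Bystander: the eccentric's strap taken off, a steel ring of 206 mm outside diameter with a short rod, 30 mm high, lying flat. Origin: centre of the ring, on the bench.
- sieve: Bystander: round steel test sieve, 150 mm wide, 50 mm high.
- wrench: Bystander: wrench 180 mm long lying on the bench.
- oil: Bystander: small oil bottle, 56 mm wide, 125 mm high.
- beaker: Bystander: glass beaker, 70 mm wide, 80 mm high.
- brush: Bystander: hand brush 200 mm long lying on the bench.
- jar: Bystander: glass sample jar, 70 mm wide, 80 mm high.
Not all that is in view belongs to the job. What is shaped like the pad but green or turquoise is not meant.

How it is judged:
By the outcome, as a careful person would: the job done as asked, in the order asked, and still so for the second after the job is handed in, while the arm keeps its last pose, push and grip.
It also fails if it takes over 54 s, if anything falls off the work surface, if the arm or the gripper's body presses on something with over 40 N, if the wrist force passes 120 N, or if a joint passes its speed limit or range.

## Working session

There is one attempt and no reset: what is moved stays moved. The work goes in short steps, Python scripts to look and compute and a tool call to move; the robot and the scene stay as the last step left them, time stands still between calls to the robot, and variables do not carry over. Pictures are saved under pics/ and viewed, at most 10 in all, crops included, and the job is handed in when it is done.

Besides the shell and the picture viewer there is one more tool, called as name([rows], argument=value, ...), one row to a line, values as JSON. drive_tool: Moves the arm, as the interface text tells. Its arguments: {"type":"object","properties":{"motion":{"type":"array"},"force":{"type":"number"}},"required":["motion"]}

```bash
mkdir -p pics; cat > h.py <<'E'
import numpy as np, cv2
from plant import arm
def cam(n):
    p=arm.camera_params(n); f=192/np.tan(np.radians(p['fovy'])/2)
    if 'R' in p: R=np.array(p['R']);t=np.array(p['t']); return f,p['cx'],p['cy'],R.T,-R.T@t
    s=arm.observe(); H=np.array(p['hand_eye']); O=np.array(s['orientation'])
    return f,p['cx'],p['cy'],O@H[:3,:3],O@H[:3,3]+np.array(s['eef_pos'])
def ray(c,px):
    f,cx,cy,A,o=c; d=A@np.array([(px[0]-cx)/f,(px[1]-cy)/f,1]); return o,d
def atz(c,px,z):
    o,d=ray(c,px); return o+d*(z-o[2])/d[2]
def proj(c,X):
    f,cx,cy,A,o=c; v=A.T@(np.array(X)-o); return np.array([cx+f*v[0]/v[2],cy+f*v[1]/v[2]])
def save(n,im): cv2.imwrite('pics/'+n,im[:,:,::-1])
E
python3 - <<'E'
from h import *
ims=[]
print(arm.observe())
for n in ('scene','top'):
    im=arm.read_camera(n); save(n+'0.png',im); c=cam(n)
    print(n,c[0],c[1:3],c[4].round(3),arm.camera_params(n).keys())
    for th,z in (('shaft',.125),('flywheel',.125),('hopper',.285),('eccentric',.137),('line',.222),('pad',.004),('tray',0),('strap',0)):
        for r in arm.spot_point(n,th)[:3]: print(th,round(r['p'],2),np.round(r['pixel'],1),atz(c,r['pixel'],z).round(3))
E
```

```text
{'t': 0.0, 'qpos': array([-7.58033681e+01,  1.58466301e+01,  8.62949040e+01, -1.11220604e-03,
        7.79619875e+01, -6.93464222e+00]), 'qd': array([ 0.03036261,  0.08279524,  0.07842605,  0.03054535, -0.04892792,
       -0.04322469]), 'joint_torque': array([ 2.28979543e-04, -4.04578257e+01, -2.37227476e+01,  7.01941783e-02,
        3.45753785e-02, -1.29194718e-04]), 'eef_pos': array([ 0.20721178, -0.53613414,  0.4038165 ]), 'orientation': array([[ 9.32755477e-01,  3.60509372e-01, -4.61521469e-04],
       [ 3.60509612e-01, -9.32753862e-01,  1.74695625e-03],
       [ 1.99308166e-04, -1.79586593e-03, -9.99998368e-01]]), 'wrist_force': array([ 0.18455683, -0.80863743, -0.43172436]), 'ft_torque': array([ 0.07626125,  0.01786864, -0.06777719]), 'grip_force': 0.0, 'width': 1.0014737715062734}
scene 366.54062742908656 (261.1744556096252, 190.0669445855075) [1.329 0.309 1.066] dict_keys(['fovy', 'cx', 'cy', 'R', 't'])
shaft 0.72 [214.1 219.7] [ 0.596 -0.029  0.125]
flywheel 0.8 [195.5 213.5] [ 0.585 -0.099  0.125]
hopper 0.85 [142.9 165.7] [ 0.562 -0.267  0.285]
hopper 0.29 [279.7 275.2] [0
[... 316 characters left out ...]
.63046300937398, 189.6332227547455) [0.272 0.112 1.708] dict_keys(['fovy', 'cx', 'cy', 'R', 't'])
shaft 0.77 [293.7 161.9] [ 0.605 -0.036  0.125]
flywheel 0.86 [312.5 167.7] [ 0.582 -0.103  0.125]
flywheel 0.36 [293. 166.] [ 0.59  -0.033  0.125]
flywheel 0.36 [215.6 240.4] [0.325 0.249 0.125]
hopper 0.85 [366.7 163.5] [ 0.562 -0.259  0.285]
hopper 0.26 [291.3 164.3] [ 0.563 -0.013  0.285]
hopper 0.21 [241.1 234.2] [0.338 0.154 0.285]
line 0.9 [298.4 155.4] [ 0.607 -0.043  0.222]
pad 0.75 [214.1 183.8] [0.548 0.265 0.004]
pad 0.75 [191.4 267.1] [0.231 0.352 0.004]
pad 0.48 [179.9 209.2] [0.451 0.397 0.004]
tray 0.89 [211.9 181.6] [0.558 0.274 0.   ]
tray 0.16 [229.5 159.7] [0.644 0.205 0.   ]
```

View pics/scene0.png

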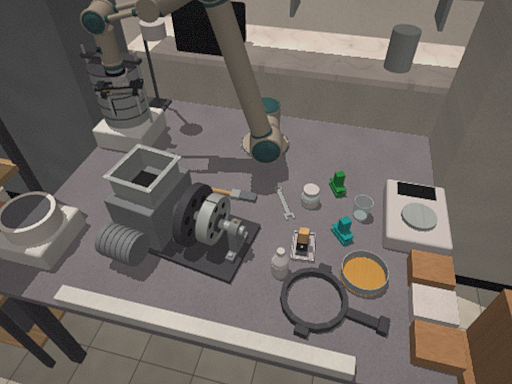

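View pics/top0.png

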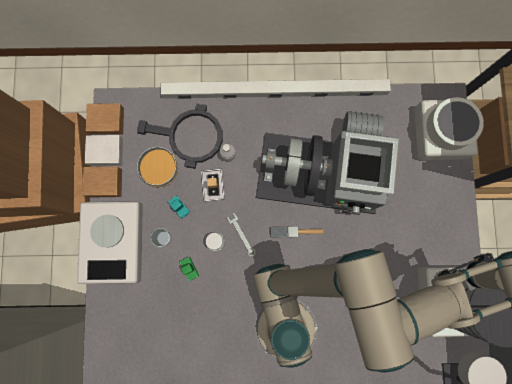

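The scene shows three pad-shaped things: a wooden grip on a black plate standing in the aluminium tray at scene (302,240) / top (212,184), a turquoise one at scene (343,230), and a green one at scene (338,183). The one in the tray fits the description, because it has a wooden grip and is neither green nor turquoise. The crusher's eccentric is at top (294,162). Next I'll move the wrist camera over for a closer view.

drive_tool([
  [1,2,4,0.12,1],
  [3,5,8,0.24,1],
  [5,9,12,0.36,1],
  [7,13,14,0.48,1],
  [9,17,15,0.6,1],
  [11,21,15,0.72,1],
  [13,25,15,0.84,1],
  [15,29,15,0.96,1],
])

```text
t: 1.57
eef_pos: [0.3349, -0.2898, 0.5534]
orientation: [[0.235, 0.972, 0.002], [0.972, -0.235, -0.002], [-0.001, 0.002, -1.0]]
wrist_force: [0.5, 1.1, 0.6]
width: 0.995
grip_force: 0.0
```

drive_tool([
  [1.5,4,0,0.1,1],
  [3,8,0,0.16,1],
  [4,12,0,0.16,1],
  [5,16,0,0.16,1],
  [6,20,0,0.16,1],
  [7,24,0,0.16,1],
  [8,28,0,0.16,1],
  [9,31,0,0.16,1],
])

```text
t: 2.23
eef_pos: [0.4241, 0.0214, 0.5527]
orientation: [[0.08, 0.997, 0.001], [0.997, -0.08, 0.001], [0.001, 0.001, -1.0]]
wrist_force: [0.7, 0.2, 0.3]
width: 0.998
grip_force: 0.0
```

```bash
python3 - <<'E'
from h import *
s=arm.observe(); print(s['t'],s['eef_pos'],s['qpos'].round(1))
n='wrist'; c=cam(n); im=arm.read_camera(n); save('w1.png',im)
print(c[0],c[4].round(3),c[3].round(2))
for th,z in (('shaft',.125),('flywheel',.125),('line',.222),('pad',.004),('tray',0)):
    for r in arm.spot_point(n,th)[:3]: print(th,round(r['p'],2),np.round(r['pixel'],1),atz(c,r['pixel'],z).round(3))
E
```

```text
2.2333 [0.42411163 0.02138329 0.55268386] [-6.5 -0.6 85.4  0.1 95.1 -1.9]
285.11360573146237 [0.431 0.102 0.533] [[ 1.   -0.08 -0.02]
 [-0.08 -0.96 -0.27]
 [ 0.    0.27 -0.96]]
shaft 0.86 [378.9 189.1] [ 0.606 -0.028  0.125]
flywheel 0.64 [366.8 238.4] [ 0.59  -0.108  0.125]
line 0.68 [411.  210.3] [ 0.602 -0.026  0.222]
line 0.23 [389.5  24.8] [0.568 0.169 0.222]
pad 0.24 [414. 212.] [ 0.729 -0.12   0.004]
tray 0.66 [378.  192.4] [ 0.658 -0.075  0.   ]
```

View pics/w1.png

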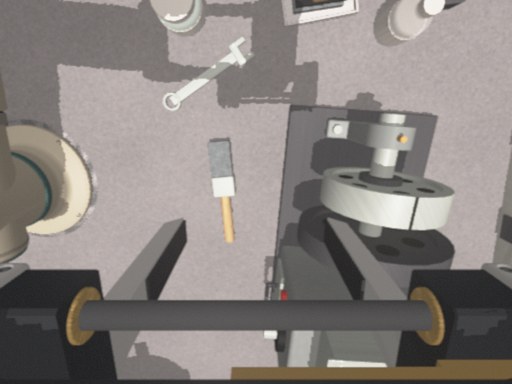

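The wrist picture shows the rim's scribed line at about (414,210) and the outboard corners of the base plate at (291,107) and (435,115). The tray is only partly in view at (320,5), so I'll go over it next.

drive_tool([
  [2,4,0,0,1],
  [4,7,0,0,1],
  [6,10,-2,0,1],
  [8,13,-4,0,1],
  [9,15,-6,0,1],
  [9,16,-6,0,1],
])

```text
t: 3.03
eef_pos: [0.5162, 0.1785, 0.4875]
orientation: [[0.083, 0.996, -0.007], [0.997, -0.083, -0.001], [-0.002, -0.007, -1.0]]
wrist_force: [-1.1, 0.0, 0.1]
width: 1.001
grip_force: 0.0
```

```bash
python3 - <<'E'
from h import *
# plate edge yaw from first wrist picture: saved pose
im1=cv2.imread('pics/w1.png')
s=arm.observe(); print(s['t'],s['eef_pos'],s['qpos'].round(1))
n='wrist'; c=cam(n); im=arm.read_camera(n); save('w2.png',im)
for th,z in (('shaft',.125),('pad',.004),('tray',0)):
    for r in arm.spot_point(n,th)[:3]: print(th,round(r['p'],2),np.round(r['pixel'],1),atz(c,r['pixel'],z).round(3))
m=arm.masks_of(n,'tray'); print([(r['p'],r['pixel'],r['pixels'].sum()) for r in m])
import pickle
p=arm.camera_params('wrist');H=np.array(p['hand_eye'])
O=np.array([[0.08,0.997,0.001],[0.997,-0.08,0.001],[0.001,0.001,-1]])
c1=(c[0],c[1],c[2],O@H[:3,:3],O@H[:3,3]+np.array([.42411,.02138,.55268]))
pickle.dump(c1,open('c1.pkl','wb'))
for px in ((291,107),(435,115),(278,250)): print(atz(c1,px,.02).round(3))
E
```

```text
3.0333 [0.51617712 0.17850644 0.48751321] [11.8 11.4 80.6  0.  88.4 16.6]
shaft 0.61 [330.6 313.8] [ 0.605 -0.032  0.125]
pad 0.78 [56.7 55.7] [0.23  0.358 0.004]
pad 0.76 [203.4   9.1] [0.458 0.4   0.004]
pad 0.56 [269.  100.9] [0.542 0.267 0.004]
tray 0.7 [271.3  97. ] [0.546 0.272 0.   ]
tray 0.41 [163.1 178.4] [0.355 0.157 0.   ]
[(0.92, [271.4, 85.8], np.int64(2843))]
[0.494 0.099 0.02 ]
[0.743 0.065 0.02 ]
[ 0.456 -0.173  0.02 ]
```

View pics/w2.png

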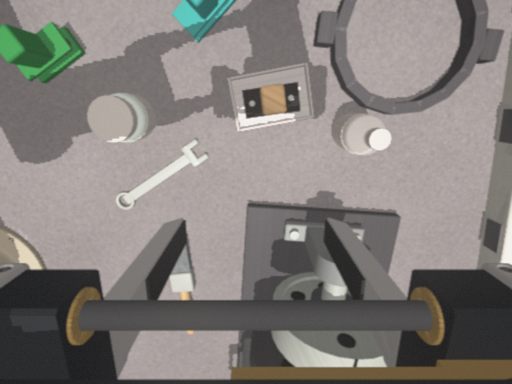

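The tray holds the wooden-gripped pad at about (272,100), its long axis rotated roughly 10° in the picture. Turquoise (205,15) and green (40,50) are the look-alikes. I'll fit the grip and tray precisely, and confirm with an enlarged crop.

```bash
python3 - <<'E'
from h import *
n='wrist'; c=cam(n); im=cv2.imread('pics/w2.png')
cv2.imwrite('pics/crop2.png',cv2.resize(im[50:145,215:330],None,fx=5,fy=5,interpolation=cv2.INTER_CUBIC))
hsv=cv2.cvtColor(im,cv2.COLOR_BGR2HSV)
sub=np.zeros(hsv.shape[:2],np.uint8); sub[70:130,235:310]=1
w=((hsv[:,:,0]>5)&(hsv[:,:,0]<25)&(hsv[:,:,1]>80)).astype(np.uint8)*sub
ys,xs=np.nonzero(w); print('wood',len(xs),xs.min(),xs.max(),ys.min(),ys.max())
top=w&(hsv[:,:,2]>0)
def fit(mask,z):
    ys,xs=np.nonzero(mask); P=np.array([atz(c,(x,y),z)[:2] for x,y in zip(xs,ys)],np.float32)
    (cx,cy),(a,b),ang=cv2.minAreaRect(P*1000); return cx,cy,a,b,ang
print(fit(w,.0945))
arm.read_camera(n)
print('tray',fit(arm.masks_of(n,'tray')[0]['pixels'],.016))
for r in arm.masks_of(n,'pad'): print('pad',r['p'],r['pixel'],fit(r['pixels'],.03))
E
```

```text
wood 676 260 286 84 114
(546.1477661132812, 265.566162109375, 31.078845977783203, 34.049583435058594, 2.8721394538879395)
tray (609.099609375, -82.09727478027344, 352.5841979980469, 298.6784973144531, 83.94467163085938)
pad 0.96 [196.5, 13.1] (460.6879577636719, 394.85662841796875, 74.66968536376953, 50.399654388427734, 39.44488525390625)
pad 0.72 [42.5, 51.4] (221.96658325195312, 367.983642578125, 101.61616516113281, 87.93861389160156, 27.189809799194336)
pad 0.58 [266.0, 96.7] (543.7425537109375, 267.3425598144531, 81.44994354248047, 42.04966354370117, 3.6599318981170654)
```

View pics/crop2.png

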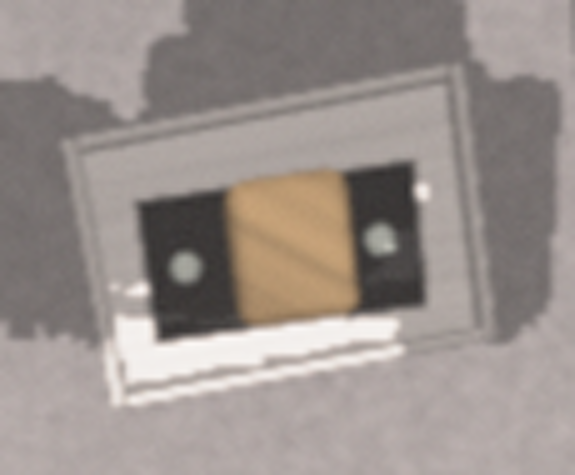

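The crop confirms the wooden-gripped pad in the tray, at yaw ≈ +3.4° and centre (0.546, 0.266).

```bash
python3 - <<'E'
from h import *
s=arm.observe(); print(s['t'],s['eef_pos'],s['orientation'].round(4).tolist(),s['wrist_force'])
E
```

```text
3.4333 [0.51422206 0.17713304 0.49390847] [[0.0836, 0.9965, 0.0028], [0.9965, -0.0836, 0.0001], [0.0004, 0.0028, -1.0]] [-0.60227455  0.3316221  -0.37359522]
```

drive_tool([
  [1,3,-3,0.07,0.7],
  [2,6,-6,0.143,0.7],
  [3.2,8.5,-8,0.143,0.7],
  [3.2,8.9,-11,0.143,0.7],
  [3.2,8.9,-13,0.143,0.7],
  [3.2,8.9,-14,0.143,0.7],
  [3.2,8.9,-14,0.143,0.7],
  [3.2,8.9,-14,0.143,0.7],
], force=40)

```text
t: 4.1
eef_pos: [0.5469, 0.2669, 0.3532]
orientation: [[-0.06, 0.998, 0.001], [0.998, 0.06, 0.0], [0.0, 0.001, -1.0]]
wrist_force: [0.3, 0.0, 0.2]
width: 0.703
grip_force: 0.0
```

```bash
python3 - <<'E'
from h import *
s=arm.observe(); print(s['t'],s['eef_pos'],s['orientation'].round(4).tolist(),s['width'])
n='wrist'; c=cam(n); im=arm.read_camera(n); save('w3.png',im)
hsv=cv2.cvtColor(im,cv2.COLOR_RGB2HSV)
m=((hsv[:,:,0]>5)&(hsv[:,:,0]<25)&(hsv[:,:,1]>80)).astype(np.uint8); m[:, :200]=0; m[290:]=0;m[:,400:]=0
k,l,st,ce=cv2.connectedComponentsWithStats(m); print(st[1:][st[1:,4]>100])
print(proj(c,(.546,.266,.0945)),proj(c,(.531,.266,.0945)),proj(c,(.561,.266,.0945)))
i=1+np.argmax(st[1:,4]); ys,xs=np.nonzero(l==i)
P=np.array([atz(c,(x,y),.0945)[:2] for x,y in zip(xs,ys)],np.float32)*1000; print(cv2.minAreaRect(P),P.min(0),P.max(0))
E
```

```text
4.1 [0.54688745 0.26687811 0.35318938] [[-0.0602, 0.9982, 0.0011], [0.9982, 0.0602, 0.0002], [0.0001, 0.0011, -1.0]] 0.7025558589245187
[[ 266    0  115   56  372]
 [ 280    0  120   43 3907]
 [ 234  171   35   50  811]]
[253.03793014 203.88934777] [236.07585763 202.93036974] [269.96392495 204.84628609]
((601.4657592773438, 413.1541748046875), (88.36997985839844, 27.844985961914062), 3.468128204345703) [556.5195  399.19623] [645.27576 429.64783]
```

View pics/w3.png

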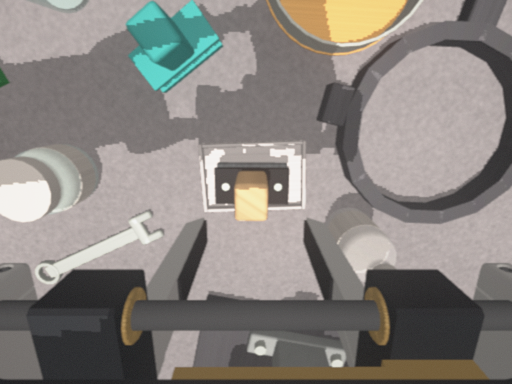

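The grip's top face sits at about columns 235–268 with its lower edge at row 221. That matches the projection (252, 204), so I'll descend and grip.

drive_tool([
  [0,0,-3,0,0.7],
  [0,0,-6,0,0.7],
  [0,0,-9,0,0.7],
  [0,0,-10.4,0,0.7],
  [0,0,-10.4,0,0.7],
  [0,0,-10.4,0,0.15],
  [0,0,-10.4,0,0.15],
  [0,0,-10.4,0,0.15],
], force=45)

```text
t: 4.82
eef_pos: [0.5476, 0.2676, 0.2507]
orientation: [[-0.061, 0.998, 0.005], [0.998, 0.061, 0.002], [0.001, 0.005, -1.0]]
wrist_force: [0.1, -0.2, 0.0]
width: 0.522
grip_force: 0.0
```

drive_tool([
  [0,0,0,0,0.15],
  [0,0,0,0,0.15],
  [0,0,0,0,0.15],
])

```text
t: 5.07
eef_pos: [0.5462, 0.2674, 0.2488]
orientation: [[-0.061, 0.998, -0.001], [0.998, 0.061, 0.0], [0.0, -0.001, -1.0]]
wrist_force: [0.2, -0.1, -0.6]
width: 0.316
grip_force: 45.0
```

drive_tool([
  [0,0,2,0,0.15],
  [0,0,5,0,0.15],
  [0,0,9,0,0.15],
  [0,0,13,0,0.15],
  [0,0,17,0,0.15],
  [0,-2,21,0,0.15],
  [0,-4.5,24,-0.1,0.15],
  [0,-8,26,-0.199,0.15],
])

```text
t: 5.73
eef_pos: [0.5465, 0.1882, 0.512]
orientation: [[0.139, 0.99, 0.006], [0.99, -0.139, 0.002], [0.003, 0.005, -1.0]]
wrist_force: [0.6, 0.3, -2.6]
width: 0.318
grip_force: 45.0
```

drive_tool([
  [0.3,-4,1,0,0.15],
  [0.6,-8,1,0,0.15],
  [1,-12,1,0,0.15],
  [1.3,-15,1,0,0.15],
  [1.3,-15,1,0,0.15],
  [1.3,-15,1,0,0.15],
])

```text
t: 6.23
eef_pos: [0.5597, 0.0358, 0.5177]
orientation: [[0.141, 0.99, -0.001], [0.99, -0.141, 0.0], [0.0, -0.001, -1.0]]
wrist_force: [-0.6, 0.8, -1.9]
width: 0.317
grip_force: 45.0
```

```bash
python3 - <<'E'
from h import *
s=arm.observe(); print(s['t'],s['eef_pos'],s['orientation'].round(4).tolist(),s['wrist_force'],s['width'])
for n in('wrist','top','scene'):
    c=cam(n); im=arm.read_camera(n); save(n+'4.png',im)
    for th,z in (('shaft',.125),('flywheel',.125),('line',.222),('eccentric',.137)):
        for r in arm.spot_point(n,th)[:1]: print(n,th,round(r['p'],2),np.round(r['pixel'],1),atz(c,r['pixel'],z).round(3))
    print(proj(c,(.602,-.031,.125)))
E
```

```text
6.2333 [0.55971648 0.03582765 0.51771133] [[0.1409, 0.99, -0.0009], [0.99, -0.1409, 0.0003], [0.0002, -0.0009, -1.0]] [-0.61352092  0.84273088 -1.88459414] 0.31738459032384053
wrist line 0.97 [305.7 243.4] [ 0.605 -0.029  0.222]
[291.75745896 213.11756521]
top shaft 0.58 [293.1 165.8] [ 0.59  -0.033  0.125]
top flywheel 0.81 [314.8 167.4] [ 0.583 -0.112  0.125]
top line 0.88 [295.2 152.2] [ 0.618 -0.033  0.222]
top eccentric 0.63 [291.1 160.7] [ 0.607 -0.025  0.137]
[292.47641132 162.68375724]
scene shaft 0.86 [216.2 219.7] [ 0.594 -0.022  0.125]
scene flywheel 0.77 [195.6 213.9] [ 0.587 -0.098  0.125]
scene line 0.86 [206.  199.8] [ 0.6   -0.046  0.222]
scene eccentric 0.95 [211.  219.8] [ 0.608 -0.035  0.137]
[212.94453092 220.94340974]
```

View pics/wrist4.png

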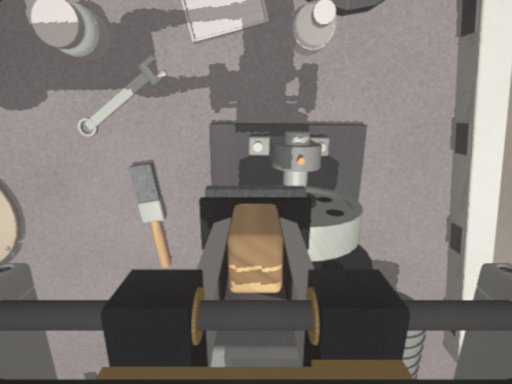

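The wrist view shows the pad squarely held and parallel to the base plate, whose edge runs level at row 123. The shaft stub is at (295,178) and the eccentric's right edge at (361,225).

```bash
python3 - <<'E'
from h import *
import pickle
c=cam('wrist'); ex=np.array([.9905,-.1375]);ey=np.array([.1375,.9905]); S=np.array([.602,-.031])
def rel(c,px,z): d=atz(c,px,z)[:2]-S; return (np.array([d@ex,d@ey])*1000).round(1)
print('shaft stub',rel(c,(295,178),.125),'plate',rel(c,(211,123),.02),rel(c,(365,124),.02),'rightedge',rel(c,(361,218),.137),'line',rel(c,(305.7,243),.222))
c1=pickle.load(open('c1.pkl','rb'))
print('c1 plate',rel(c1,(291,107),.02),rel(c1,(435,115),.02),'line',rel(c1,(416,196),.222),rel(c1,(411,226),.222))
im=cv2.imread('pics/w1.png'); im2=cv2.imread('pics/wrist4.png')
a=cv2.resize(im[100:270,280:470],None,fx=3,fy=3,interpolation=cv2.INTER_CUBIC)
b=cv2.resize(im2[110:280,200:370],None,fx=3,fy=3)[:,:230*1+0+ 0] if 0 else None
cv2.imwrite('pics/crop1.png',a)
E
```

```text
shaft stub [ 3.  51.9] plate [-122.8  118.8] [129.2 117.2] rightedge [93. -1.] line [3.1 4.4]
c1 plate [-125.   113.5] [126.7 114.7] line [ 1.8 22.4] [  3.8 -14.5]
```

View pics/crop1.png

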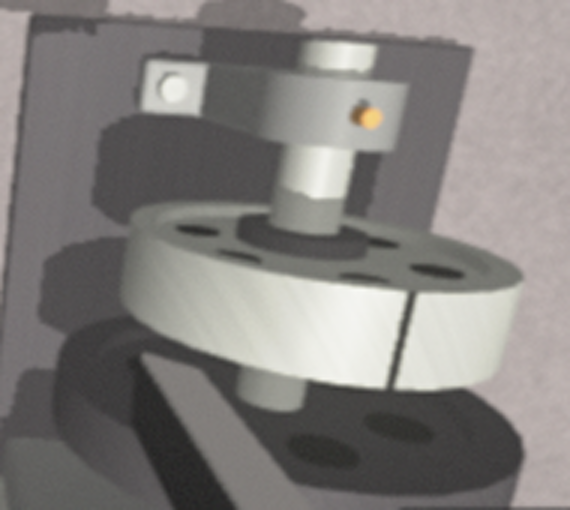

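drive_tool([
  [0.8,-3,-1,0,0.15],
  [1.56,-6.1,-2,0,0.15],
  [1.56,-6.1,-3.5,0,0.15],
  [1.56,-6.1,-4.2,0,0.15],
  [1.56,-6.1,-4.2,0,0.15],
  [1.56,-6.1,-4.2,0,0.15],
  [1.56,-6.1,-4.2,0,0.15],
])

```text
t: 7.57
eef_pos: [0.5752, -0.0229, 0.4772]
orientation: [[0.137, 0.991, 0.002], [0.991, -0.137, 0.0], [0.0, 0.001, -1.0]]
wrist_force: [-0.4, 0.0, -2.3]
width: 0.32
grip_force: 45.0
```

```bash
python3 - <<'E'
from h import *
s=arm.observe(); print(s['t'],s['eef_pos'],s['orientation'].round(4).tolist(),s['wrist_force'])
F=[]
for n in('wrist','scene','scene','scene','top','top'):
    im=arm.read_camera(n); save(n+'5.png',im); s=arm.observe(); F.append(s['wrist_force'])
print(np.round(F,2),s['eef_pos'])
c=cam('wrist')
print(proj(c,(.605,-.0304,.125)),[(r['pixel'],r['p']) for r in arm.spot_point('wrist','line')])
E
```

```text
7.5667 [ 0.57524926 -0.02289578  0.47717032] [[0.1367, 0.9906, 0.0015], [0.9906, -0.1367, 0.0001], [0.0003, 0.0015, -1.0]] [-0.38711186  0.01237331 -2.29731786]
[[ 0.2  -0.8  -1.93]
 [ 0.05  0.17 -2.67]
 [ 0.03  0.33 -3.06]
 [-0.41 -0.01 -2.66]
 [ 0.22 -0.16 -2.48]
 [-0.27  0.66 -2.86]] [ 0.57520889 -0.02322853  0.47677714]
[279.73755746 180.45799041] [([278.2, 180.5], 0.38)]
```

View pics/wrist5.png

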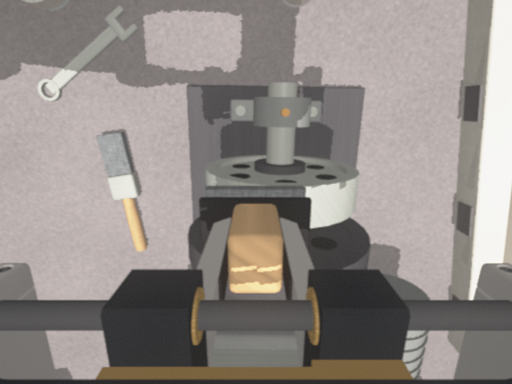

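The shaft column is about 281 against a predicted 280, so the pose is good. I'll lower onto the rim.

drive_tool([
  [0,-0.1,-0.3,0,0.15],
  [0,-0.2,-0.6,0,0.15],
  [0,-0.2,-0.8,0,0.15],
  [0,-0.2,-1.0,0,0.15],
  [0,-0.2,-1.0,0,0.15],
  [0,-0.2,-1.0,0,0.15],
])

```text
t: 8.42
eef_pos: [0.5753, -0.0257, 0.4666]
orientation: [[0.138, 0.99, 0.001], [0.99, -0.138, -0.0], [-0.0, 0.001, -1.0]]
wrist_force: [-0.0, -0.3, 0.8]
width: 0.317
grip_force: 45.0
```

```bash
cat >> h.py <<'E'
def settle(k=4):
    F=[];P=[]
    for i in range(k): arm.read_camera('top'); s=arm.observe(); F.append(s['wrist_force']);P.append(s['eef_pos'])
    print(round(s['t'],2),'F',np.mean(F,0).round(2),'P',np.mean(P,0).round(4)); return s
E
python3 -c "
from h import *
settle()"
```

```text
8.62 F [-0.25 -0.57  0.85] P [ 0.5753 -0.0256  0.4667]
```

drive_tool([
  [0,0,-0.25,0,0.15],
  [0,0,-0.45,0,0.15],
  [0.2,-0.03,-0.45,0,0.15],
  [0.5,-0.07,-0.45,0,0.15],
  [0.8,-0.11,-0.45,0,0.15],
  [1.1,-0.15,-0.46,0,0.15],
  [1.4,-0.19,-0.47,0,0.15],
  [1.7,-0.23,-0.48,0,0.15],
])

```text
t: 9.28
eef_pos: [0.5932, -0.0282, 0.4618]
orientation: [[0.138, 0.99, 0.003], [0.99, -0.138, -0.001], [-0.001, 0.003, -1.0]]
wrist_force: [0.8, -1.8, 4.8]
width: 0.318
grip_force: 45.0
```

```bash
python3 - <<'E'
from h import *
settle(3)
arm.read_camera('wrist');c=cam('wrist')
print([(np.round(r['pixel'],1),r['p'].__round__(2)) for r in arm.spot_point('wrist','line')])
for a in (0,.1,.2,.3): 
    e=np.array([.9905,-.1375]); print(a,proj(c,np.r_[np.array([.605,-.0304])+e*.097*np.sin(a),.125+.097*np.cos(a)]).round(1))
E
```

```text
9.43 F [ 2.56 -1.67  5.07] P [ 0.5936 -0.0283  0.4617]
[]
0 [269.3 211. ]
0.1 [281.1 210.8]
0.2 [292.5 210.2]
0.3 [303.4 209.2]
```

drive_tool([
  [0.3,-0.04,0,0,0.15],
  [0.6,-0.08,-0.01,0,0.15],
  [0.9,-0.12,-0.02,0,0.15],
  [1.2,-0.17,-0.03,0,0.15],
  [1.5,-0.21,-0.04,0,0.15],
  [1.8,-0.25,-0.06,0,0.15],
  [2.1,-0.29,-0.07,0,0.15],
  [2.4,-0.33,-0.09,0,0.15],
])

```text
t: 10.2
eef_pos: [0.6163, -0.0315, 0.4604]
orientation: [[0.138, 0.99, -0.001], [0.99, -0.138, -0.001], [-0.001, -0.001, -1.0]]
wrist_force: [0.6, -4.1, 4.7]
width: 0.315
grip_force: 45.0
```

```bash
cat > la.py <<'E'
from h import *
def look():
    e=np.array([.9905,-.1375]); y=np.array([.1375,.9905])
    for n in ('wrist','scene','top'):
        arm.read_camera(n);c=cam(n)
        for r in arm.spot_point(n,'line')[:1]:
            px=np.array(r['pixel']); A=np.arange(0,3.3,.02)
            B=[(np.linalg.norm(proj(c,np.r_[np.array([.605,-.0304])+e*.097*np.sin(a)+y*v,.125+.097*np.cos(a)])-px),a,v) for a in A for v in(-.015,-.01,-.005,0,.005,.01,.015)]
            b=min(B); print(n,px.round(1),round(r['p'],2),'a=%.2f res %.1f v %.3f'%(b[1],b[0],b[2]))
s=settle(3)
d=s['eef_pos'][:2]-np.array([.605,-.0304]); print('felt x rel shaft',d@np.array([.9905,-.1375])*1000,'y',d@np.array([.1375,.9905])*1000)
look()
E
python3 la.py
```

```text
10.35 F [ 3.35 -3.37  4.69] P [ 0.6173 -0.0315  0.4606]
felt x rel shaft 12.277878662794656 y 0.7047066063157065
scene [206.  214.6] 0.96 a=0.48 res 0.7 v 0.010
top [297.4 144.4] 0.74 a=2.16 res 0.2 v -0.015
```

drive_tool([
  [0.3,-0.1,-0.02,0,0.15],
  [0.6,-0.16,-0.04,0,0.15],
  [0.9,-0.22,-0.06,0,0.15],
  [1.2,-0.28,-0.08,0,0.15],
  [1.5,-0.33,-0.1,0,0.15],
  [1.8,-0.38,-0.12,0,0.15],
  [2.1,-0.43,-0.14,0,0.15],
  [2.35,-0.48,-0.17,0,0.15],
])

```text
t: 11.32
eef_pos: [0.6402, -0.0354, 0.4587]
orientation: [[0.137, 0.991, 0.0], [0.991, -0.137, 0.002], [0.002, 0.0, -1.0]]
wrist_force: [1.4, 0.4, 5.0]
width: 0.318
grip_force: 45.0
```

```bash
python3 la.py
```

```text
11.47 F [ 4.88 -0.31  4.51] P [ 0.6408 -0.0357  0.4588]
felt x rel shaft 36.10268009578998 y -0.31399427918468203
scene [200.5 223.2] 0.92 a=0.78 res 0.2 v 0.000
```

```bash
python3 la.py
```

```text
11.92 F [2.74 2.84 5.19] P [ 0.6394 -0.0355  0.4588]
felt x rel shaft 34.89602263353295 y -0.3404026643203566
wrist [231.2 164. ] 0.35 a=3.14 res 1.3 v 0.000
scene [206.7 222. ] 0.43 a=0.68 res 1.0 v 0.015
top [215.4 240.3] 0.18 a=3.28 res 99.6 v 0.015
```

drive_tool([
  [0,0,0.5,0,0.15],
  [-1.9,0.26,0.58,0,0.15],
  [-3.8,0.52,0.56,0,0.15],
  [-5.65,0.78,0.54,0,0.15],
  [-5.65,0.78,0.5,0,0.15],
  [-5.6,0.77,0.2,0,0.15],
  [-5.4,0.74,-0.08,0,0.15],
  [-5.15,0.71,-0.11,0,0.15],
])

```text
t: 12.88
eef_pos: [0.5901, -0.0299, 0.4579]
orientation: [[0.138, 0.99, 0.004], [0.99, -0.138, -0.003], [-0.002, 0.005, -1.0]]
wrist_force: [2.9, -1.6, 5.0]
width: 0.316
grip_force: 45.0
```

```bash
sed -i 's/settle(3)/settle(1)/' la.py; sed -i "s/('wrist','scene','top')/('scene',)/" la.py; python3 la.py
```

```text
12.93 F [ 5.09 -0.1   4.6 ] P [ 0.5908 -0.0298  0.458 ]
felt x rel shaft -14.111419431354891 y -1.3639398274751966
scene [197.  224.8] 0.58 a=0.86 res 0.3 v -0.010
```

drive_tool([
  [0.25,-0.03,-0.02,0,0.15],
  [0.55,-0.08,-0.06,0,0.15],
  [0.85,-0.12,-0.09,0,0.15],
  [1.15,-0.16,-0.12,0,0.15],
  [1.45,-0.2,-0.16,0,0.15],
  [1.75,-0.24,-0.19,0,0.15],
  [2.05,-0.28,-0.23,0,0.15],
  [2.35,-0.33,-0.27,0,0.15],
])

```text
t: 13.7
eef_pos: [0.6121, -0.0324, 0.4551]
orientation: [[0.138, 0.99, 0.0], [0.99, -0.138, -0.001], [-0.0, 0.0, -1.0]]
wrist_force: [2.8, -2.1, 4.1]
width: 0.315
grip_force: 45.0
```

```bash
python3 la.py
```

```text
13.75 F [ 4.65 -0.53  4.48] P [ 0.6127 -0.0324  0.4548]
felt x rel shaft 7.9181368744971286 y -0.9665020745945869
scene [197.6 236.6] 0.87 a=1.28 res 0.7 v -0.005
```

drive_tool([
  [0.3,-0.04,-0.06,0,0.15],
  [0.6,-0.08,-0.11,0,0.15],
  [0.9,-0.12,-0.16,0,0.15],
  [1.2,-0.16,-0.21,0,0.15],
  [1.5,-0.21,-0.25,0,0.15],
  [1.8,-0.25,-0.3,0,0.15],
  [2.1,-0.29,-0.34,0,0.15],
  [2.4,-0.33,-0.39,0,0.15],
])

```text
t: 14.52
eef_pos: [0.636, -0.0355, 0.4511]
orientation: [[0.138, 0.99, -0.001], [0.99, -0.138, 0.0], [-0.0, -0.001, -1.0]]
wrist_force: [3.5, -0.9, 5.0]
width: 0.319
grip_force: 45.0
```

drive_tool([
  [0.3,-0.04,-0.04,0,0.15],
  [0.6,-0.08,-0.08,0,0.15],
  [0.6,-0.08,0.13,0,0.15],
  [-1.25,0.17,0.16,0,0.15],
  [-3.1,0.43,0.12,0,0.15],
  [-4.9,0.67,0.08,0,0.15],
  [-4.9,0.67,0.02,0,0.15],
  [-4.8,0.66,-0.22,0,0.15],
])

```text
t: 15.18
eef_pos: [0.5871, -0.0285, 0.4494]
orientation: [[0.137, 0.991, 0.0], [0.991, -0.137, 0.001], [0.001, 0.0, -1.0]]
wrist_force: [4.7, -1.4, 3.7]
width: 0.315
grip_force: 45.0
```

drive_tool([
  [0.25,-0.03,-0.16,0,0.15],
  [0.55,-0.08,-0.24,0,0.15],
  [0.85,-0.12,-0.28,0,0.15],
  [1.15,-0.16,-0.32,0,0.15],
  [1.45,-0.2,-0.36,0,0.15],
  [1.75,-0.24,-0.4,0,0.15],
  [2.05,-0.28,-0.44,0,0.15],
  [2.35,-0.32,-0.48,0,0.15],
])

```text
t: 15.85
eef_pos: [0.6112, -0.0322, 0.4439]
orientation: [[0.138, 0.99, -0.002], [0.99, -0.138, -0.0], [-0.0, -0.002, -1.0]]
wrist_force: [2.0, -0.4, 4.2]
width: 0.318
grip_force: 45.0
```

```bash
python3 la.py
```

```text
15.9 F [ 4.49 -0.65  4.39] P [ 0.6119 -0.0323  0.4438]
felt x rel shaft 7.1067426158085185 y -0.9231412037371853
scene [140.7 166.5] 0.43 a=0.14 res 73.2 v -0.015
```

drive_tool([
  [0.3,-0.04,-0.06,0,0.15],
  [0.6,-0.08,-0.1,0,0.15],
  [0.9,-0.12,-0.14,0,0.15],
  [1.2,-0.16,-0.18,0,0.15],
  [1.5,-0.21,-0.22,0,0.15],
  [1.8,-0.25,-0.26,0,0.15],
  [2.05,-0.28,-0.29,0,0.15],
  [2.3,-0.32,-0.31,0,0.15],
])

```text
t: 16.67
eef_pos: [0.6346, -0.0356, 0.441]
orientation: [[0.138, 0.99, -0.0], [0.99, -0.138, -0.001], [-0.001, -0.0, -1.0]]
wrist_force: [2.6, -2.2, 4.1]
width: 0.316
grip_force: 45.0
```

drive_tool([
  [0,0,0.3,0,0.15],
  [-1.8,0.25,0.46,0,0.15],
  [-3.6,0.5,0.45,0,0.15],
  [-5.4,0.74,0.43,0,0.15],
  [-5.4,0.74,0.4,0,0.15],
  [-5.35,0.74,0.2,0,0.15],
  [-5.2,0.72,0,0,0.15],
  [-5.0,0.69,-0.06,0,0.15],
])

```text
t: 17.33
eef_pos: [0.5858, -0.0282, 0.4404]
orientation: [[0.138, 0.99, 0.004], [0.991, -0.138, 0.001], [0.001, 0.003, -1.0]]
wrist_force: [3.3, 0.3, 4.1]
width: 0.317
grip_force: 45.0
```

```bash
sed -i "s/^look()/look(); save('wx%d.png'%(s['t']*100),arm.read_camera('wrist'))\nc=cam('wrist');print([proj(c,(.605,-.0304,.125)).round(1)])/" la.py; python3 la.py; ls pics
```

```text
17.38 F [4.47 0.65 3.34] P [ 0.5867 -0.0285  0.4406]
felt x rel shaft -18.418374522242317 y -0.6207719185105949
scene [208.9 249.7] 0.67 a=2.46 res 0.3 v 0.010
[array([271.5, 185. ])]
crop1.png
crop2.png
scene0.png
scene4.png
scene5.png
top0.png
top4.png
top5.png
w1.png
w2.png
w3.png
wrist4.png
wrist5.png
wx1738.png
```

```bash
cat > ang.py <<'E'
from h import *
from scipy.optimize import minimize_scalar
e=np.array([.9905,-.1375,0]);y=np.array([.1375,.9905,0]);S=np.array([.605,-.0304,.125]);k=np.array([0,0,1])
Z=[]
for n in('scene','wrist'):
  for i in range(2):
    im=arm.read_camera(n);c=cam(n);Z.append(arm.observe()['wrist_force'])
    for r in arm.spot_point(n,'line')[:1]:
        px=np.array(r['pixel']);A=np.arange(1.5,3.6,.02)
        for v in(-.01,0,.01):
            D=[np.linalg.norm(proj(c,S+y*v+.085*0+.097*(e*np.sin(a)+k*np.cos(a)))-px) for a in A]; j=np.argmin(D); print(n,px.round(1),round(r['p'],2),v,A[j].round(2),round(D[j],1))
    ms=arm.masks_of(n,'eccentric')
    if ms:
        m=ms[0]['pixels']; best=[]
        P=np.array([[.085*np.cos(t),.085*np.sin(t)] for t in np.linspace(0,6.283,60)])
        for a in np.arange(1.6,3.6,.04):
            C=S+.012*(e*np.sin(a)+k*np.cos(a)); H=np.array([proj(c,C+y*w+e*p[0]+k*p[1]) for w in(-.02,.02) for p in P],np.float32)
            q=np.zeros(m.shape,np.uint8); cv2.fillConvexPoly(q,cv2.convexHull(H).astype(np.int32).reshape(-1,1,2),1)
            # only visible pixels: penalise mask pixels outside the hull
            ring=cv2.erode(q,np.ones((3,3)))
            best.append((int((m&(q==0)).sum()),int(((m==0)&(q==1)).sum()),round(a,2)))
        b=sorted(best,key=lambda t:t[0]+t[1])[:3]; print(n,'mask',m.sum(),round(ms[0]['p'],2),b)
s=arm.observe();print('t',round(s['t'],2),'F',np.mean(Z,0).round(2),s['eef_pos'].round(4))
E
python3 ang.py
```

```text
scene [210.3 246.4] 0.88 -0.01 2.8 2.8
scene [210.3 246.4] 0.88 0 2.74 0.3
scene [210.3 246.4] 0.88 0.01 2.68 2.2
scene mask 2584 0.93 [(1403, 194, np.float64(2.88)), (1403, 194, np.float64(2.92)), (1400, 198, np.float64(2.84))]
scene [210.9 245.7] 0.73 -0.01 2.84 2.7
scene [210.9 245.7] 0.73 0 2.8 0.3
scene [210.9 245.7] 0.73 0.01 2.72 2.3
scene mask 2501 0.63 [(1322, 215, np.float64(2.28)), (1325, 215, np.float64(2.24)), (1328, 216, np.float64(2.36))]
wrist [295.  168.3] 0.79 -0.01 2.8 6.7
wrist [295.  168.3] 0.79 0 2.8 0.8
wrist [295.  168.3] 0.79 0.01 2.78 7.6
wrist mask 12788 0.96 [(5929, 4280, np.float64(2.84)), (5923, 4292, np.float64(2.76)), (5935, 4281, np.float64(2.88))]
wrist [296.6 163.5] 0.59 -0.01 2.78 11.6
wrist [296.6 163.5] 0.59 0 2.78 4.6
wrist [296.6 163.5] 0.59 0.01 2.76 2.7
wrist mask 12398 0.68 [(5629, 4378, np.float64(2.8)), (5621, 4389, np.float64(2.76)), (5653, 4396, np.float64(2.84))]
t 18.13 F [ 1.92 -0.21  3.08] [ 0.5839 -0.0284  0.4404]
```

drive_tool([
  [0.2,-0.03,-0.04,0,0.15],
  [0.5,-0.07,-0.06,0,0.15],
  [0.8,-0.11,-0.08,0,0.15],
  [1.1,-0.15,-0.1,0,0.15],
  [1.4,-0.19,-0.11,0,0.15],
  [1.65,-0.23,-0.12,0,0.15],
  [1.85,-0.26,-0.13,0,0.15],
  [2.0,-0.28,-0.13,0,0.15],
])

```text
t: 18.8
eef_pos: [0.6048, -0.0315, 0.4392]
orientation: [[0.138, 0.99, 0.0], [0.99, -0.138, -0.001], [-0.001, 0.001, -1.0]]
wrist_force: [0.7, -2.3, 3.4]
width: 0.318
grip_force: 45.0
```

```bash
python3 - <<'E'
from h import *
settle(4);settle(6)
save('s9.png',arm.read_camera('scene')); print([(r['p'],r['pixel']) for r in arm.spot_point('scene','eccentric')])
save('w9.png',arm.read_camera('wrist')); c=cam('wrist'); print(c[3].tolist(),c[4].tolist(),proj(c,(.605,-.0304,.125)))
# disc centre from outboard face ellipse in the scene: refine by edge-gradient match
def score(im,c,a,S):
    g=cv2.GaussianBlur(im.astype(np.float32).mean(2),(0,0),1); gx=cv2.Sobel(g,5,1,0);gy=cv2.Sobel(g,5,0,1)
    e=np.array([.9905,-.1375,0]);y=np.array([.1375,.9905,0]);k=np.array([0,0,1]);C=S+.012*(e*np.sin(a)+k*np.cos(a))+y*.02
    t=np.linspace(0,2*np.pi,240); v=[]
    for q in t:
        p=proj(c,C+.085*(e*np.cos(q)+k*np.sin(q))); p2=proj(c,C+.086*(e*np.cos(q)+k*np.sin(q))); d=p2-p;d/=np.linalg.norm(d)
        i,j=int(round(p[1])),int(round(p[0])); v.append(abs(gx[i,j]*d[0]+gy[i,j]*d[1]))
    return np.mean(np.minimum(v,60))
for name,n in (('scene0.png','scene'),('scene4.png','scene'),('s9.png','scene')):
    im=cv2.imread('pics/'+name);c=cam(n);R=[]
    for a in np.arange(-.4,3.8,.1):
        for dx in(-4,-2,0,2,4):
            for dz in (-3,0,3): R.append((score(im,c,a,np.array([.605+dx/1e3,-.0304,.125+dz/1e3])),round(a,2),dx,dz))
    R.sort(reverse=True); print(name,[(round(r[0],1),)+r[1:] for r in R[:6]])
E
```

```text
19.0 F [ 1.09 -2.65  3.89] P [ 0.6044 -0.0314  0.4391]
19.3 F [-0.46 -2.72  3.93] P [ 0.6037 -0.0313  0.439 ]
[(0.65, [211.8, 221.2]), (0.5, [277.5, 273.7])]
[[0.9904672818026032, -0.13235886655613596, -0.03815355976230804], [-0.13774816428182812, -0.9518828313458619, -0.27375996534550157], [-8.315977089169573e-05, 0.27640587156020896, -0.9610409914522335]] [0.6155985395066248, 0.04886622846579318, 0.41904931094045955] [255.34307046 185.27910106]
scene0.png [(np.float64(48.3), np.float64(-0.4), 2, -3), (np.float64(47.9), np.float64(0.2), -4, -3), (np.float64(47.9), np.float64(-0.1), 0, -3), (np.float64(47.8), np.float64(-0.4), -2, 3), (np.float64(47.8), np.float64(-0.3), 2, -3), (np.float64(47.8), np.float64(0.1), -2, -3)]
scene4.png [(np.float64(49.1), np.float64(-0.4), 2, -3), (np.float64(48.6), np.float64(0.2), -4, -3), (np.float64(48.6), np.float64(-0.1), 0, -3), (np.float64(48.5), np.float64(-0.3), 2, -3), (np.float64(48.5), np.float64(-0.4), 0, -3), (np.float64(48.4), np.float64(0.1), -2, -3)]
s9.png [(np.float64(48.7), np.float64(3.5), 0, -3), (np.float64(48.6), np.float64(3.2), -4, -3), (np.float64(48.6), np.float64(3.6), 4, -3), (np.float64(48.5), np.float64(3.4), 0, -3), (np.float64(48.5), np.float64(3.7), 0, -3), (np.float64(48.4), np.float64(3.4), -2, -3)]
```

```bash
cat > fit.py <<'E'
from h import *
import sys
e=np.array([.9905,-.1375,0]);y=np.array([.1375,.9905,0]);k=np.array([0,0,1]);c=cam('scene');f,cx,cy,A,o=c
t=np.linspace(0,2*np.pi,360);U=np.outer(np.cos(t),e)+np.outer(np.sin(t),k)
def pr(X): v=(X-o)@A; return np.c_[cx+f*v[:,0]/v[:,2],cy+f*v[:,1]/v[:,2]].astype(np.float32)
def mk(n):
    g=cv2.GaussianBlur(cv2.imread('pics/'+n).astype(np.float32).mean(2),(0,0),.8); return cv2.Sobel(g,5,1,0),cv2.Sobel(g,5,0,1)
def score(G,a,S):
    C=S+.012*(e*np.sin(a)+k*np.cos(a))+y*.02; p=pr(C+.085*U);d=pr(C+.086*U)-p;d/=np.linalg.norm(d,axis=1)[:,None]
    s=[cv2.remap(g,p[:,0:1],p[:,1:2],1)[:,0] for g in G]; return np.minimum(abs(s[0]*d[:,0]+s[1]*d[:,1]),80).mean()
imgs=sys.argv[1:]; Gs=[mk(n) for n in imgs]; R=[]
for dx in range(-6,7,1):
  for dy in (-6,-3,0,3,6):
    for dz in range(-5,4,2):
      S=np.array([.605,-.0304,.125])+np.array([dx,dy,dz])/1e3
      b=[max((score(G,a,S),round(a,2)) for a in ([-.08,-.04,0,.04,.08] if i<2 else np.arange(2.5,3.8,.1))) for i,G in enumerate(Gs)]
      R.append((sum(q[0] for q in b),dx,dy,dz,[float(q[1]) for q in b]))
R.sort(reverse=True)
for r in R[:8]: print(round(float(r[0]),1),*r[1:])
E
python3 fit.py scene0.png scene4.png s9.png
```

```text
178.4 -5 0 -5 [0.04, 0.0, 3.3]
178.4 -6 0 -5 [0.08, 0.08, 3.2]
178.3 -4 0 -5 [-0.04, -0.04, 3.4]
177.9 -3 0 -5 [-0.08, -0.08, 3.4]
177.5 -2 0 -3 [-0.08, -0.08, 3.4]
177.5 -3 0 -3 [-0.04, -0.04, 3.4]
177.4 -4 0 -3 [0.04, 0.04, 3.3]
177.1 -5 0 -3 [0.08, 0.08, 3.2]
```

```bash
cat > rect.py <<'E'
from h import *
p=arm.camera_params('wrist');H=np.array(p['hand_eye']);cw=cam('wrist')
def cc(pos,O): O=np.array(O); return (cw[0],cw[1],cw[2],O@H[:3,:3],O@H[:3,3]+np.array(pos))
c5=cc((.57525,-.0229,.47717),[[0.1367,0.9906,0.0015],[0.9906,-0.1367,0.0001],[0.0003,0.0015,-1.0]])
e=np.array([.9905,-.1375,0]);y=np.array([.1375,.9905,0]);k=np.array([0,0,1]);S=np.array([.605,-.0304,.125])
def rect(im,c,N=190):  # crusher-x right, z up, 1 px = 1 mm, outboard face
    u,v=np.meshgrid(np.arange(-N//2,N//2),np.arange(N//2,-N//2,-1)); X=(S+y*.02)+(u[...,None]*e+v[...,None]*k)/1e3
    f,cx,cy,A,o=c; q=(X-o)@A; return cv2.remap(im,(cx+f*q[...,0]/q[...,2]).astype(np.float32),(cy+f*q[...,1]/q[...,2]).astype(np.float32),cv2.INTER_CUBIC)
I=lambda n: cv2.imread('pics/'+n); cs=cam('scene')
L=[rect(I('wrist5.png'),c5),rect(I('w9.png'),cw),rect(I('scene0.png'),cs),rect(I('s9.png'),cs)]
rot=lambda a:cv2.rotate(a,cv2.ROTATE_180)
M=np.vstack([np.hstack([L[0],rot(L[1]),L[1]]),np.hstack([L[2],rot(L[3]),L[3]])])
M=cv2.convertScaleAbs(M,alpha=1.4); cv2.imwrite('pics/rect.png',cv2.resize(M,None,fx=1.4,fy=1.55))
E
python3 rect.py
```

```text
(no output)
```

View pics/rect.png

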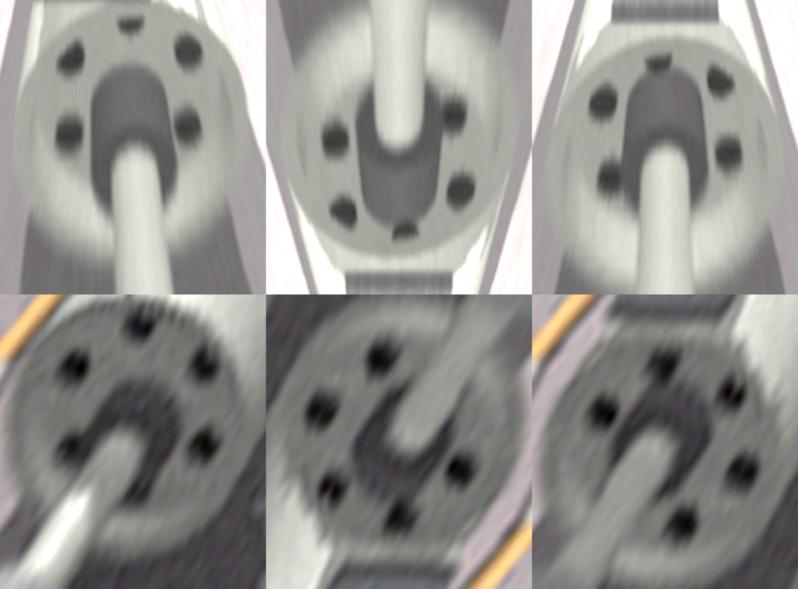

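The rectified faces show the six holes. At the start they were level (left panel); now they're tilted about 10° anticlockwise (right panel), so a ≈ 2.97–3.0. About 12 mm of drawing remains.

drive_tool([
  [0.15,-0.02,0,0,0.15],
  [0.32,-0.05,0,0,0.15],
  [0.5,-0.08,0,0,0.15],
  [0.68,-0.11,0,0,0.15],
  [0.84,-0.13,0,0,0.15],
  [0.98,-0.15,0,0,0.15],
  [1.08,-0.17,0,0,0.15],
  [1.14,-0.18,0,0,0.15],
])

```text
t: 20.12
eef_pos: [0.616, -0.0331, 0.4392]
orientation: [[0.138, 0.99, 0.001], [0.99, -0.138, -0.0], [-0.0, 0.001, -1.0]]
wrist_force: [-0.2, -3.5, 3.7]
width: 0.316
grip_force: 45.0
```

```bash
python3 - <<'E'
from h import *
settle(6)
save('w10.png',arm.read_camera('wrist'));save('s10.png',arm.read_camera('scene'))
import rect as r
def ang(im,thr):
    g=cv2.GaussianBlur(cv2.cvtColor(im,6),(0,0),1.5); yy,xx=np.mgrid[95:-95:-1,-95:95]
    return g
# correlate: rotate the start face to match (about the disc's own motion: shaft axis)
def match(a,b,lo,hi):
    a=cv2.cvtColor(a,6).astype(np.float32);b=cv2.cvtColor(b,6).astype(np.float32); out=[]
    yy,xx=np.mgrid[0:190,0:190]; R=np.hypot(xx-95,yy-95); 
    hp=lambda z: z-cv2.GaussianBlur(z,(0,0),12)
    a,b=hp(a),hp(b)
    for th in np.arange(lo,hi,.02):
        M=cv2.getRotationMatrix2D((95,95),-np.degrees(th),1); q=cv2.warpAffine(a,M,(190,190)); v=cv2.warpAffine(((R<74)&(R>42)&(yy<120)).astype(np.uint8),M,(190,190))
        m=(R<74)&(R>42)&(yy<125); m2=m
        out.append((float(np.corrcoef(q[m2],b[m2])[0,1]),round(th,2)))
    return sorted(out)[::-1][:3]
cw=r.cw; n10=r.rect(r.I('w10.png'),cw); s10=r.rect(r.I('s10.png'),r.cs)
# pattern repeats every 60 deg: look for rotation near 0 mod pi/3
print('w9',match(r.L[0],r.L[1],-.4,.4),'w10',match(r.L[0],n10,-.4,.4))
print('s9',match(r.L[2],r.L[3],-.4,.4),'s10',match(r.L[2],s10,-.4,.4))
E
```

```text
20.42 F [-0.04 -4.18  3.65] P [ 0.6156 -0.033   0.4391]
w9 [(0.19720465219422895, np.float64(0.38)), (0.19102277489744873, np.float64(0.36)), (0.1810196885119801, np.float64(0.34))] w10 [(0.019253476751330455, np.float64(-0.4)), (0.013194569015214458, np.float64(0.38)), (0.008927575183803386, np.float64(-0.38))]
s9 [(0.12488937447505938, np.float64(0.38)), (0.12181420953422656, np.float64(0.36)), (0.11720882721926545, np.float64(0.34))] s10 [(0.11853751891753393, np.float64(-0.4)), (0.1176621709102264, np.float64(-0.38)), (0.11105197512679771, np.float64(-0.36))]
```

```bash
cat > holes.py <<'E'
from h import *
import rect as r
c9=r.cc((.6037,-.0313,.439),[[.138,.99,0],[.99,-.138,0],[0,0,-1]])
c9=(r.cw[0],r.cw[1],r.cw[2],np.array([[0.9904672818,-0.1323588666,-0.0381535598],[-0.1377481643,-0.9518828313,-0.2737599653],[-0.0000831598,0.2764058716,-0.9610409915]]),np.array([.6155985395,.0488662285,.4190493109]))
def holes(n,c,sg):
    g=cv2.cvtColor(r.rect(r.I(n),c),6); yy,xx=np.mgrid[95:-95:-1,-95:95]; yy=yy-12*sg  # about disc centre
    R=np.hypot(xx,yy); m=((R>40)&(R<64)); h=g.astype(np.float32)-cv2.GaussianBlur(g.astype(np.float32),(0,0),9)
    b=((h<-18)&m).astype(np.uint8); k,l,st,ce=cv2.connectedComponentsWithStats(b); o=[]
    for i in range(1,k):
        if 50<st[i,4]<350 and st[i,2]<26 and st[i,3]<26:
            x=ce[i][0]-95; y=95-ce[i][1]-12*sg; t=np.degrees(np.arctan2(x,y)); o.append((round(t,1),round(np.hypot(x,y),1),int(st[i,4]),round((t+30)%60-30,1)))
    print(n,sorted(o))
holes('wrist5.png',r.c5,1);holes('w9.png',c9,-1);holes('w10.png',cam('wrist'),-1)
holes('scene0.png',r.cs,1);holes('s9.png',r.cs,-1);holes('s10.png',r.cs,-1)
E
python3 holes.py
```

```text
wrist5.png [(np.float64(-94.9), np.float64(47.5), 288, np.float64(25.1)), (np.float64(-44.8), np.float64(59.9), 153, np.float64(15.2)), (np.float64(38.3), np.float64(59.4), 165, np.float64(-21.7)), (np.float64(87.4), np.float64(43.0), 137, np.float64(27.4))]
w9.png [(np.float64(-101.7), np.float64(44.1), 167, np.float64(18.3)), (np.float64(-47.7), np.float64(58.3), 223, np.float64(12.3)), (np.float64(36.0), np.float64(61.4), 73, np.float64(-24.0)), (np.float64(80.0), np.float64(47.0), 271, np.float64(20.0))]
w10.png [(np.float64(-92.2), np.float64(46.4), 215, np.float64(27.8)), (np.float64(-41.6), np.float64(59.9), 151, np.float64(18.4)), (np.float64(40.9), np.float64(60.4), 114, np.float64(-19.1)), (np.float64(88.1), np.float64(44.1), 157, np.float64(28.1))]
scene0.png [(np.float64(-112.2), np.float64(47.0), 267, np.float64(7.8)), (np.float64(-48.5), np.float64(55.6), 273, np.float64(11.5)), (np.float64(4.1), np.float64(60.0), 129, np.float64(4.1)), (np.float64(53.6), np.float64(59.6), 148, np.float64(-6.4)), (np.float64(105.2), np.float64(52.5), 254, np.float64(-14.8)), (np.float64(178.2), np.float64(46.3), 219, np.float64(-1.8))]
s9.png [(np.float64(-107.7), np.float64(47.5), 64, np.float64(12.3)), (np.float64(-54.9), np.float64(54.4), 248, np.float64(5.1)), (np.float64(-1.1), np.float64(59.0), 138, np.float64(-1.1)), (np.float64(47.7), np.float64(60.5), 111, np.float64(-12.3)), (np.float64(97.4), np.float64(54.9), 295, np.float64(-22.6)), (np.float64(164.1), np.float64(45.3), 227, np.float64(-15.9))]
s10.png [(np.float64(-105.0), np.float64(49.8), 206, np.float64(15.0)), (np.float64(-48.4), np.float64(57.3), 225, np.float64(11.6)), (np.float64(5.0), np.float64(59.8), 132, np.float64(5.0)), (np.float64(54.2), np.float64(59.6), 146, np.float64(-5.8)), (np.float64(106.9), np.float64(51.4), 290, np.float64(-13.1)), (np.float64(180.0), np.float64(44.9), 187, np.float64(0.0))]
```

The holes have turned π + 0.02–0.04 from the start, so the wheel is at ≈ 3.14 and at rest. The felt presses with about 6 N. Handing in.

```bash
python3 -c "
from h import *
settle(2); print(arm.hand_in())"
```

```text
20.62 F [-1.44 -4.24  3.22] P [ 0.6153 -0.033   0.4391]
the job is handed in; nothing more can be done
None
```

I wiped the eccentric's rim with the felt all the way round and handed the job in at about 20.6 s. The high side is at the bottom (about 3.14 rad from the hole positions) and the felt is still pressing with about 6 N, but at two stops the felt sprang back 0.7–1.2 mm and may have turned the wheel back about 0.01 rad.

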